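Weigh the vial basket on the spring scale

TASK

Weigh the vial: pick up the steel basket by the grip tab on its wire bail and hang the bail in the dip of the spring scale's hook. Ease it down slowly until the spring alone carries the basket's whole weight, neither holding any of it up nor pressing the basket down; pause there with the fingers still closed, then let go so that the pointer does not jump. Leave the basket hanging still and upright on the hook, and do not disturb the loose rubber stopper and tape roll.

Things in the scene. Friction and masses are not known exactly. Their poses are not given: they have to be found in the camera images.
- basket: Steel basket, 68 mm across, 50 mm high, a vial fixed in it (top at z 69 mm). Weight unknown, 1.3 to 6.7 N. A 5 mm wire bail stands over it in its y-z plane: arms at y +-33 mm up to z 80 mm, +-22 at z 108, meeting in an apex at z 125 (wire centre); the hook passes through this window along the basket's x. Origin: centre of the underside, z up; a half turn about z looks the same.
- bail_top (a point): underside of the bail's apex, the point that rests on the hook: 122.5 mm above the basket's origin, on its axis; axes as the basket
- grip (a point): middle of the upright black ribbed grip tab on the bail's stem: 26 mm (x) by 14 mm (y) by 42 mm high, to be gripped across its 14 mm; 158 mm above the basket's origin, 35.5 mm above bail_top; axes as the basket
- scale: Spring scale, fixed to the worktop: grey foot 150 x 120 mm, 18 mm high; aluminium column 28 x 44 mm, 317 mm tall at the origin; white graduated plate at its +y side (ticks every 5 mm of travel). Origin: on the worktop under the column; the hook sticks out along its -x axis, z up.
- hook_seat (a point): Bottom of the dip in the hook (top side of the bar), where the bail's apex must rest; moves with the hook, axes as the scale. Unloaded 251 mm above the worktop, 112 mm from the scale's origin along its -x. The hook is an 8 mm round bar along the scale's -x; it is 8 mm higher 12 mm to either side of the dip, and its upturned free end, 18 mm out from the dip, is 16 mm higher (bar axis).
- carriage (a joint): Travel of the hook with its pointer, m: 0 unloaded at the top, growing downward, stop at 0.085. Spring: 0.2 N to start, then 85 N per m, lightly damped (1.5 N s/m): an unbalanced load let go makes it jump and bob. Faster than 0.08 m/s counts as a jump; more than 18 N overloads the hook.
- stopper: loose brown-red rubber stopper, 26 mm across, 24 mm high, bystander; origin centre of underside
- tape_roll: loose roll of tape lying flat, 68 mm across, 19 mm high, bystander; origin centre of underside
- handle (a joint): Cushioning of the grip tab, m: it slides up (+) and down (-) on a stiff spring in the bail's stem, 1500 N per m, 0 with no pull. Carrying the basket lifts it only 1 to 4.5 mm. Within +-0.4 mm (0.6 N of pull) the hand carries nothing; below -0.6 mm (0.9 N of push) while on the hook it presses the scale down. Too small to read well by eye: feel it.

How it is judged:
On the way, in this order (a step that is already met when the one before it is completed fails the run):
1. the basket is lifted clear of the worktop in the fingers (height (world z) of basket above 0.03 m and contact force between the fingers and basket above 1 N), for 0.2 s.
2. still gripped, the bail sits in the hook's dip and the spring carries the whole weight: the hand pulls or pushes by less than 0.6 N (distance between bail_top and hook_seat below 0.012 m and value of joint carriage above 0.006 m and value of joint handle between -0.0004 and 0.0004 m and contact force between the fingers and basket above 5 N), for 0.3 s.
At the end, for the whole second after the job is handed in: The basket hangs released in the dip of the hook (bail apex within 12 mm of the seat), upright within 0.2 rad and slower than 50 mm/s; the spring carries it (over 1 N on the hook, pointer more than 8 mm down) and the pointer has settled (slower than 15 mm/s) (distance between bail_top and hook_seat below 0.012 m and contact force between basket and carriage above 1 N and value of joint carriage above 0.008 m and velocity of joint carriage between -0.015 and 0.015 m/s and linear speed of basket below 0.05 m/s and angle between basket's own z axis and vertical below 0.2 rad and contact force between the fingers and anything else below 0.1 N); the robot touches nothing.
It fails at once if the pointer jumps: it moves down faster than 80 mm/s (velocity of joint carriage above 0.08 m/s).
It fails at once if the pointer jumps: it moves up faster than 80 mm/s (velocity of joint carriage below -0.08 m/s).
It fails at once if the basket is pressed down on the hook with more than 0.9 N beyond its weight (value of joint carriage above 0.004 m and value of joint handle below -0.0006 m).
It fails at once if the hook is overloaded (more than 18 N) (contact force between any of basket, the arm, the fingers and carriage above 18 N).
It fails at once if the stopper or the tape roll is pushed by more than 20 mm (distance of any of stopper, tape_roll from where it was at the start of the episode above 0.02 m).
It also fails if it takes over 54 s, if anything falls off the work surface, if the arm or the gripper's body presses on something with over 40 N, if the wrist force passes 120 N, or if a joint passes its speed limit or range.

ROBOT

A 6-joint arm with a two-finger parallel gripper is mounted at the origin on a cart in front of the work surface, level with it; the furniture and walls round the work are solid. World frame = base frame: x ahead of the robot, y to its left, z up, the work surface at z = 0. Lengths are in m, angles in rad, forces in N, time in s.
With the tool pointing down it reaches from about 0.35 to 0.775 m from the base axis. Payload 7.3 kg.
Tool frame: the origin (TCP) lies at the very end of the fingers, on their centre line; the grasp point (between the pads) lies 19 mm behind it; z points along the fingers, y is the line along which they close (so a half turn about z gives the same grasp; the last joint's range is limited). The gripper opens to 92 mm and grips with 3 to 60 N. Pads are 19 mm wide; open, the fingers measure 130 mm over their backs; the gripper's body (75 mm by 190 mm) begins 47 mm behind the grasp point.
Start: joints at [-1.312, 0.342, 1.524, -0, 1.275, -0.146], TCP at [0.207, -0.483, 0.194] pointing down, gripper open.
Joint ranges: [-2.53, 2.53], [-0.77, 2.02], [0.04, 2.7], [-1, 4.14], [0.28, 2.66], [-3.11, 3.11]. Speed limits (rad/s): [2.57, 2.57, 3.14, 3.14, 3.14, 3.14].

INTERFACE

Orientations are given as [roll, pitch, yaw] about the fixed x, y, z axes, in that order (R = Rz(yaw) Ry(pitch) Rx(roll)).
In Python, from cell import * gives the robot as it stands.
- The arm moves only by the tool step_arm, never from a script. Its argument "commands" is a list of rows, each a list of 7 numbers: the opening, from 0 (shut) to 1 (fully open), then the shift along the world's x, y, z in cm, then the turn, a rotation vector about the world's x, y, z in rad. A call has 1 to 5 rows; each row is the pose to reach, as a shift and turn from the pose commanded when the call began; what a row does not reach only later rows make up. A row lasts 1/12 s, in which the tool goes at most 41.7 mm and 7.16 degrees, less where a joint would pass 70% of its speed; a pose out of reach is approached as far as the arm can. A call with a gripper value outside its range is refused whole. The fingers move at their own pace and stop on an object; "grip_force" is the grip in N (left out, the last holds). Time passes only in rows, so rows that repeat a pose let the fingers close. It gives the time, the measured TCP pose, the force, the opening and the grip force at its end, in the units of the state.
- observe(): the state, without advancing time (a new reading comes with each control period).
- read_camera(name): name is "scene" or "top" or "wrist"; returns the picture (480x640x3 uint8, red, green, blue); there is no depth.
- camera_model(name): a dict with "vfov" (degrees; the focal length in pixels is half the picture's height over the tangent of half this angle, whatever the lens; pixels are square), "cx", "cy" (the principal point, pixels), "world_to_cam" (4x4, takes a point from world to camera coordinates). Camera axes: x right, y up, looking along -z (the intrinsics and any distortion apply to the point x, -y, -z); pixel columns grow to the right and rows downward; lengths in m; the calibration is good to about 2 mm. A picture is of the moment at which its call begins: read the wrist's pose just before it. camera_model takes no time and is no camera call; for the wrist camera it gives the pose at the moment of the call.
- hand_in(): hands the job in; it is judged then, once.
The state is a dict: "time": time; "qpos": joint angles; "qvel": joint speeds; "joint_efforts": joint torques, N m; "tool_pos": TCP position; "tool_rot": TCP orientation; "contact_force": force on the tool from outside, world axes, zero at the start; "torque": the same for the moment, N m; "opening": finger opening in m; "grip_force": force on a finger pad.
Only numpy, scipy, OpenCV 4.12 (cv2) and the standard library are available. Lean on these libraries where they do the work, as an engineer would, in place of code of your own. Each camera call takes 0.05 s, during which the arm holds its last target. There are 200 camera calls.

## Working session

There is one attempt and no reset: what is moved stays moved. The work goes in short steps, Python scripts to look and compute and a tool call to move; the robot and the scene stay as the last step left them, time stands still between calls to the robot, and variables do not carry over. Pictures are saved under pics/ and viewed, at most 10 in all, crops included, and the job is handed in when it is done.

Besides the shell and the picture viewer there is one more tool, called after "Request:" as name(argument=value, ...) on one line, values as JSON. step_arm: Moves the arm, as the interface text tells. Its arguments: {"type":"object","properties":{"commands":{"type":"array"},"grip_force":{"type":"number"}},"required":["commands"]}

```bash
mkdir -p pics; ls; python3 - <<'E'
from cell import *
import cv2
o=observe();print(o)
for n in("scene","top"):
    cv2.imwrite(f"pics/{n}0.png",read_camera(n)[:,:,::-1]); m=camera_model(n); print(n,m)
E
```

```text
pics
{'time': 0.0, 'qpos': array([-1.31200833e+00,  3.42743322e-01,  1.52503039e+00,  3.41505409e-05,
        1.27540862e+00, -1.46025553e-01]), 'qvel': array([-6.08981823e-04, -1.77082489e-03, -1.21220255e-03, -8.62383728e-05,
       -1.07242920e-03, -2.95566678e-04]), 'joint_efforts': array([-2.71309573e-04, -4.31241453e+01, -2.44221890e+01,  7.17856502e-02,
        5.59134583e-02, -1.18018629e-04]), 'tool_pos': array([ 0.20666787, -0.48210299,  0.19312966]), 'tool_rot': array([-3.14002465e+00, -2.63617284e-04,  4.04803371e-01]), 'contact_force': array([ 0.01698378,  0.32664047, -0.44516001]), 'torque': array([ 0.01523265, -0.02457238, -0.0109629 ]), 'grip_force': 0.0, 'opening': 0.09189919875830253}
scene {'vfov': 52.12547381782938, 'cx': 316.5190150325644, 'cy': 238.40540067637625, 'world_to_cam': array([[-0.78395064, -0.62071279, -0.01170606,  0.45078536],
       [ 0.42442877, -0.54961737,  0.71956998, -0.37114222],
       [-0.45308014,  0.55913896,  0.69432126, -0.68477743],
       [ 0.        ,  0.        ,  0.        ,  1.        ]])}
top {'vfov': 53.356281399159535, 'cx': 319.9304556618953, 'cy': 248.80096485469568, 'world_to_cam': array([[-0.01321659, -0.99990201,  0.00461414, -0.00678439],
       [ 0.99496817, -0.01269275,  0.0993843 , -0.58349099],
       [-0.09931599,  0.00590445,  0.99503843, -1.03600895],
       [ 0.        ,  0.        ,  0.        ,  1.        ]])}
```

View pics/scene0.png

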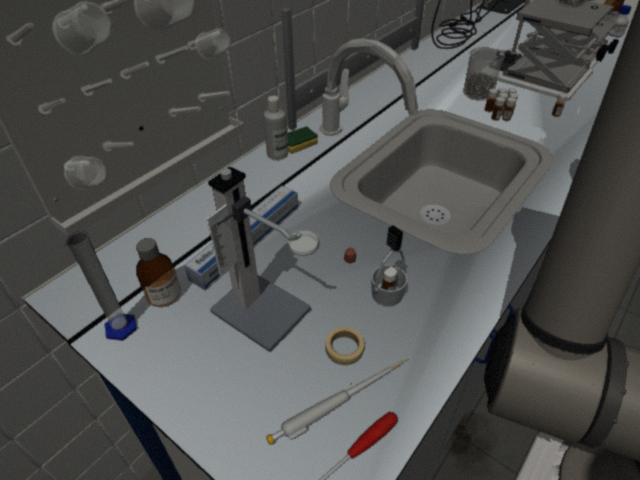

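View pics/top0.png

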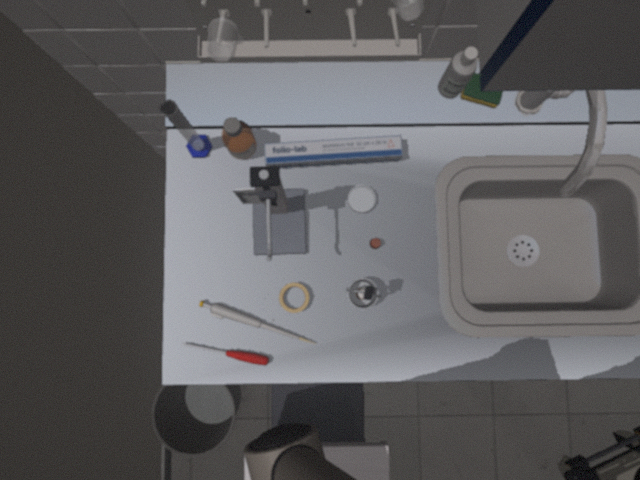

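The overview shows the scale with its hook pointing toward the robot (top: column ~(265,178), hook end ~(269,255)). The basket is at ~(364,292), the tape at (295,297) and the stopper at (376,243). Next I'll take enlarged crops.

```bash
python3 - <<'E'
import cv2
a=cv2.imread("pics/top0.png")[150:320,220:420];cv2.imwrite("pics/topc.png",cv2.resize(a,None,fx=3.5,fy=3.5,interpolation=cv2.INTER_CUBIC))
a=cv2.imread("pics/scene0.png")[160:350,190:430];cv2.imwrite("pics/scenec.png",cv2.resize(a,None,fx=3,fy=3,interpolation=cv2.INTER_CUBIC))
E
```

```text
(no output)
```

View pics/topc.png

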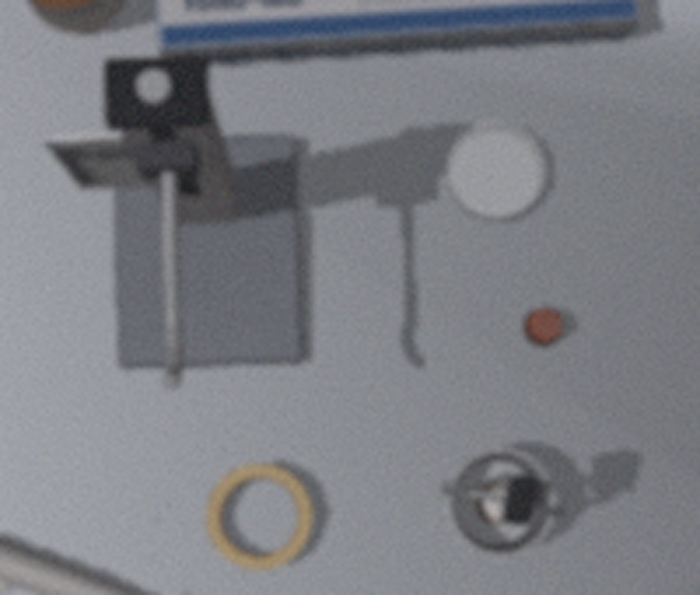

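View pics/scenec.png

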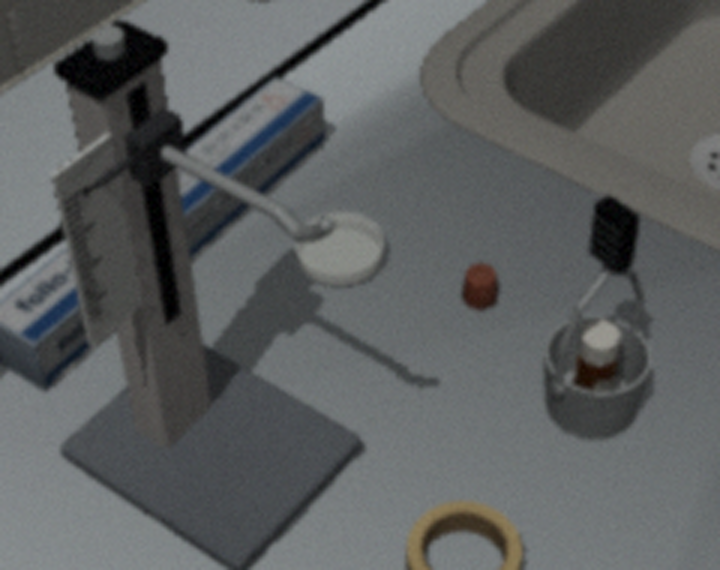

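```bash
cat >h.py <<'E'
from cell import *
import numpy as np
def ray(n,p,m=None):
    m=m or camera_model(n); f=240/np.tan(np.radians(m["vfov"]/2)); W=m["world_to_cam"]
    d=W[:3,:3].T@np.array([(p[0]-m["cx"])/f,-(p[1]-m["cy"])/f,-1]); return -W[:3,:3].T@W[:3,3],d
def atz(n,p,z,m=None):
    c,d=ray(n,p,m); return c+d*(z-c[2])/d[2]
def tri(obs):
    A=np.zeros((3,3));b=np.zeros(3)
    for c,d in obs:
        d=d/np.linalg.norm(d);P=np.eye(3)-np.outer(d,d);A+=P;b+=P@c
    x=np.linalg.solve(A,b); return x,[np.linalg.norm(np.cross(x-c,d/np.linalg.norm(d))) for c,d in obs]
def proj(n,X,m=None):
    m=m or camera_model(n); f=240/np.tan(np.radians(m["vfov"]/2)); q=m["world_to_cam"][:3]@np.r_[X,1]
    return np.array([m["cx"]+f*q[0]/-q[2],m["cy"]-f*q[1]/-q[2]])
T=lambda x,y:(220+x/3.5,150+y/3.5)
S=lambda x,y:(190+x/3,160+y/3)
E
python3 - <<'E'
from h import *
np.set_printoptions(precision=4,suppress=True)
print("rim",atz("top",T(499,502),.05))
print("rim scene",atz("scene",S(598,362),.05))
print("tab top",atz("top",T(525,493),.17), "scene",atz("scene",S(614,235),.158), tri([ray("top",T(525,495)),ray("scene",S(614,235))]))
print("arms",atz("top",T(447,489),.08))
for p in[(120,366),(305,361),(305,137),(117,195)]: print("foot",atz("top",T(*p),.018))
for p in[(65,451),(240,568),(360,441)]: print("footS",atz("scene",S(*p),.018))
print("tip",atz("top",T(172,382),.267),"bar",atz("top",T(169,250),.265),atz("top",T(167,185),.275))
print("tip",tri([ray("top",T(172,382)),ray("scene",S(326,224))]))
print("col top",[atz("top",T(*p),.317) for p in[(107,60),(210,60),(207,127),(108,127)]])
print("tape",atz("top",T(261,517),.019),"stopper",atz("top",T(543,325),.02))
E
```

```text
rim [ 0.4829 -0.1053  0.05  ]
rim scene [ 0.477  -0.0972  0.05  ]
tab top [ 0.487  -0.1085  0.17  ] scene [ 0.4788 -0.0989  0.158 ] (array([ 0.4857, -0.1115,  0.1444]), [np.float64(0.000531387112057046), np.float64(0.0005313871120570519)])
arms [ 0.491  -0.0714  0.08  ]
foot [0.5733 0.1334 0.018 ]
foot [0.575  0.0145 0.018 ]
foot [0.7216 0.0129 0.018 ]
foot [0.6848 0.1354 0.018 ]
footS [0.7118 0.1421 0.018 ]
footS [0.5686 0.1381 0.018 ]
footS [0.5718 0.0234 0.018 ]
tip [0.5428 0.0749 0.267 ] bar [0.6089 0.0764 0.265 ] [0.6397 0.0763 0.275 ]
tip (array([0.5436, 0.0757, 0.2604]), [np.float64(0.00033318182935013283), np.float64(0.00033318182935004084)])
col top [array([0.6916, 0.1001, 0.317 ]), array([0.691 , 0.0515, 0.317 ]), array([0.6588, 0.0531, 0.317 ]), array([0.6594, 0.0996, 0.317 ])]
tape [0.4756 0.0435 0.019 ] stopper [ 0.5961 -0.139   0.02  ]
```

Top-view fits, mutually consistent:
- **Basket:** about (0.485, -0.107), yaw about -0.2.
- **Scale:** column about (0.675, 0.0755), yaw about 0, so the hook seat is about (0.564, 0.075).
- **Tape:** (0.476, 0.044).
- **Stopper:** (0.596, -0.139).

I'm moving near the basket for a wrist look.

Request:
step_arm(commands=[[1,8,12,12,0,0,-0.3],[1,8,12,12,0,0,-0.3],[1,8,12,12,0,0,-0.3],[1,8,12,12,0,0,-0.3],[1,8,12,12,0,0,-0.3]])

```text
time: 0.52
tool_pos: [0.2885, -0.3606, 0.317]
tool_rot: [3.139, -0.002, 0.106]
contact_force: [-0.3, -0.5, 0.7]
opening: 0.0914
grip_force: 0.0
```

Request:
step_arm(commands=[[1,9,15,2,0,0,-0.3],[1,9,15,2,0,0,-0.3],[1,9,15,2,0,0,-0.3],[1,9,15,2,0,0,-0.3],[1,9,15,2,0,0,-0.3]])

```text
time: 0.93
tool_pos: [0.3781, -0.2091, 0.3344]
tool_rot: [-3.141, -0.001, -0.193]
contact_force: [0.7, -0.4, 0.2]
opening: 0.0916
grip_force: 0.0
```

Request:
step_arm(commands=[[1,5,10,0,0,0,0],[1,5,10,0,0,0,0],[1,5,10,0,0,0,0],[1,5,10,0,0,0,0],[1,5,10,0,0,0,0]])

```text
time: 1.35
tool_pos: [0.427, -0.1113, 0.3335]
tool_rot: [3.142, 0.001, -0.192]
contact_force: [-0.1, -0.5, 0.6]
opening: 0.092
grip_force: 0.0
```

```bash
python3 - <<'E'
from h import *
import cv2
np.set_printoptions(precision=4,suppress=True)
o=observe();print(o["time"],o["tool_pos"],o["tool_rot"],o["contact_force"])
m=camera_model("wrist");print(m); W=m["world_to_cam"];print("cam",-W[:3,:3].T@W[:3,3])
cv2.imwrite("pics/w1.png",read_camera("wrist")[:,:,::-1])
print("pred rim,grip",proj("wrist",[.485,-.107,.05],m),proj("wrist",[.487,-.108,.158],m))
E
```

```text
1.35 [ 0.427  -0.1113  0.3335] [ 3.1415  0.0009 -0.1917] [-0.1085 -0.4989  0.6252]
{'vfov': 62.44284636110927, 'cx': 309.89074904686106, 'cy': 237.34339875955015, 'world_to_cam': array([[-0.19  , -0.9818,  0.0001, -0.0272],
       [ 0.9363, -0.1812, -0.3007, -0.3397],
       [ 0.2953, -0.0571,  0.9537, -0.6572],
       [ 0.    ,  0.    ,  0.    ,  1.    ]])}
cam [ 0.507  -0.1258  0.5247]
pred rim,grip [297.5885 135.1835] [294.6895 139.2721]
```

View pics/w1.png

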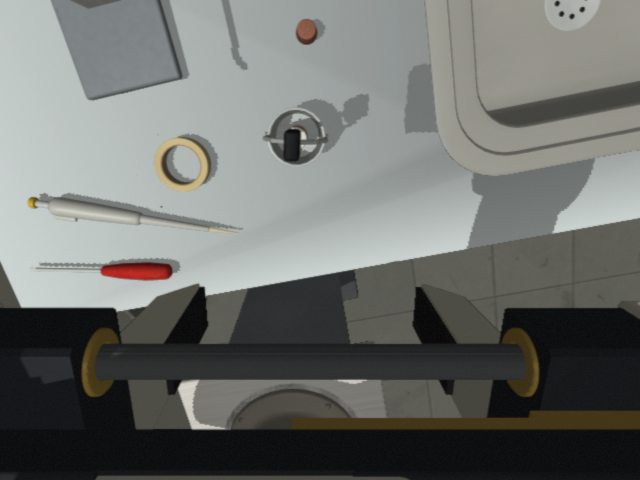

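The wrist picture shows the rim centred at (297,137), bail ends at (266,137) and (326,139), and the tab at about (292,144) with its long side vertical. I'll enlarge it to refine.

```bash
python3 - <<'E'
import cv2
a=cv2.imread("pics/w1.png")[90:190,240:360];cv2.imwrite("pics/w1c.png",cv2.resize(a,None,fx=6,fy=6,interpolation=cv2.INTER_CUBIC))
E
```

```text
(no output)
```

View pics/w1c.png

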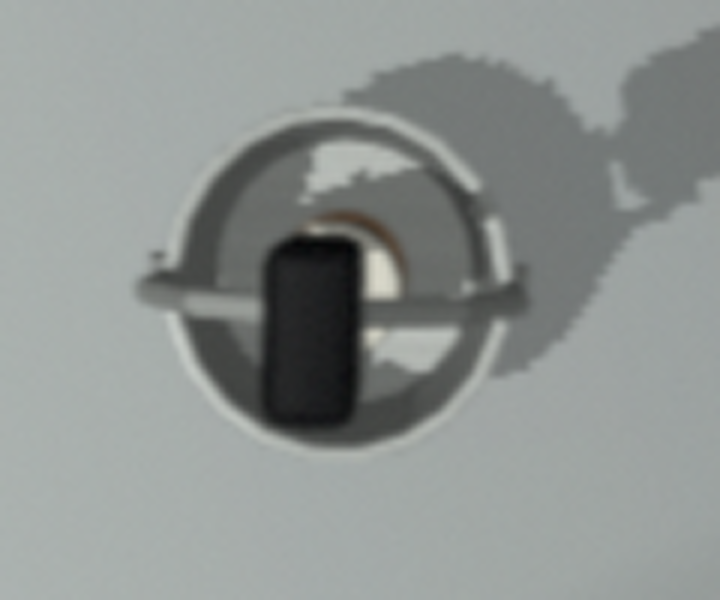

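```bash
python3 - <<'E'
from h import *
np.set_printoptions(precision=4,suppress=True)
m=camera_model("wrist");C=lambda x,y:(240+x/6,90+y/6)
print("rim",atz("wrist",C(339,281),.05,m))
print("tabtop",atz("wrist",C(310,339),.179,m))
a,b=atz("wrist",C(145,290),.08,m),atz("wrist",C(520,298),.08,m);print("arms",a,b,np.linalg.norm(a-b),(a+b)/2,"yaw",np.arctan2(-(a-b)[0],(a-b)[1]))
a,b=atz("wrist",C(314,240),.179,m),atz("wrist",C(308,425),.179,m);d=a-b;print("tabyaw",np.arctan2(d[1],d[0]))
a,b=atz("wrist",(182,77),.018,m),atz("wrist",(92,99),.018,m);d=b-a;print("foot edge",a,b,np.arctan2(-d[0],d[1]),np.linalg.norm(d))
o=[observe()["contact_force"] for _ in range(3)];print(o)
E
```

```text
rim [ 0.4831 -0.1066  0.05  ]
tabtop [ 0.4824 -0.1064  0.179 ]
arms [ 0.4898 -0.0729  0.08  ] [ 0.4753 -0.1396  0.08  ] 0.06824969349002044 [ 0.4825 -0.1063  0.08  ] yaw -0.21381657112691158
tabyaw -0.23992478455771526
foot edge [0.5753 0.0145 0.018 ] [0.5724 0.1283 0.018 ] 0.02581437420498659 0.11385961791055427
[array([ 0.2846, -0.9513,  0.5977]), array([ 0.2846, -0.9513,  0.5977]), array([ 0.2846, -0.9513,  0.5977])]
```

Request:
step_arm(commands=[[0.6,5.5,0.5,0,0,0,-0.03],[0.6,5.5,0.5,0,0,0,-0.03],[0.6,5.5,0.5,-4,0,0,-0.03],[0.6,5.5,0.5,-8,0,0,-0.03],[0.6,5.5,0.5,-11,0,0,-0.03]])

```text
time: 1.82
tool_pos: [0.4805, -0.1087, 0.2209]
tool_rot: [3.141, 0.003, -0.227]
contact_force: [1.1, -0.7, -1.6]
opening: 0.0634
grip_force: 0.0
```

Request:
step_arm(commands=[[0.5,0,0,-3,0,0,0],[0.5,0,0,-5,0,0,0],[0.5,0,0,-7,0,0,0],[0.5,0,0,-8,0,0,0],[0.5,0,0,-8,0,0,0]])

```text
time: 2.23
tool_pos: [0.4797, -0.1085, 0.1413]
tool_rot: [-3.141, 0.005, -0.227]
contact_force: [-0.0, 0.6, -0.7]
opening: 0.0462
grip_force: 0.0
```

```bash
python3 - <<'E'
from h import *
import cv2
np.set_printoptions(precision=4,suppress=True)
F=[]
for i in range(8):
    im=read_camera("wrist"); F.append(observe()["contact_force"])
o=observe();print(o["time"],o["tool_pos"],o["tool_rot"],o["opening"]);F=np.array(F);print(F.mean(0),F.std(0),F[:,2])
cv2.imwrite("pics/w2.png",im[:,:,::-1])
E
```

```text
2.6333 [ 0.4821 -0.1078  0.1446] [ 3.1413 -0.0014 -0.2253] 0.04565546292382486
[ 0.1921  0.1205 -0.0312] [0.3955 0.3352 0.4648] [ 0.4038  0.806   0.0452  0.0925 -0.5909 -0.1421 -0.7235 -0.141 ]
```

View pics/w2.png

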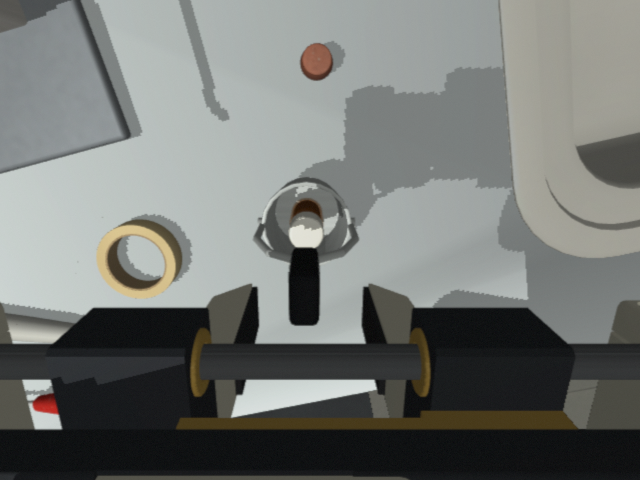

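The tab (dark, centre ~(304,287)) is between the pads (inner faces ~x 256 and 364, mid 310), so it's 2–3 mm off centre. I'll check this against projection.

```bash
python3 - <<'E'
from h import *
m=camera_model("wrist");p=observe()["tool_pos"]
print("tcp",proj("wrist",p,m),"grasp",proj("wrist",p+[0,0,.019],m),"tabtop expect",proj("wrist",[.4825,-.1065,.179],m),"tab bottom of base",proj("wrist",[.4825,-.1065,.137],m))
q=atz("wrist",(304.5,306),.179,m);print(q)
c,s=np.cos(-.226),np.sin(-.226)
for dx in(-.013,.013):
  for dy in(-.007,.007): print(proj("wrist",[.4825+c*dx-s*dy,-.1065+s*dx+c*dy,.179],m))
E
```

```text
tcp [311.63102152 275.67441615] grasp [311.81039066 291.26780919] tabtop expect [308.86153801 306.19641208] tab bottom of base [309.0308849 270.0935407]
[ 0.48302022 -0.10465465  0.179     ]
[324.4404348  332.34501943]
[293.25508661 332.31591093]
[325.17970519 278.88576101]
[292.57045568 278.85242739]
```

Request:
step_arm(commands=[[0.5,0.3,0.3,-0.2,0,0,0],[0.5,0.3,0.3,-0.2,0,0,0],[0.3,0.3,0.3,-0.2,0,0,0],[0.2,0.3,0.3,-0.2,0,0,0],[0,0.3,0.3,-0.2,0,0,0]], grip_force=25)

```text
time: 3.05
tool_pos: [0.4848, -0.1045, 0.1418]
tool_rot: [3.141, 0.0, -0.225]
contact_force: [0.1, 0.6, -0.2]
opening: 0.0304
grip_force: 0.0
```

Request:
step_arm(commands=[[0,0,0,0,0,0,0],[0,0,0,0,0,0,0],[0,0,0,0,0,0,0],[0,0,0,0,0,0,0],[0,0,0,0,0,0,0]])

```text
time: 3.47
tool_pos: [0.485, -0.1048, 0.1421]
tool_rot: [3.141, -0.001, -0.225]
contact_force: [-0.4, -1.1, 2.3]
opening: 0.0011
grip_force: 1.0
```

```bash
python3 - <<'E'
from h import *
o=observe();print({k:np.round(o[k],4) for k in("time","tool_pos","tool_rot","contact_force","opening","grip_force")})
E
```

```text
{'time': np.float64(3.4667), 'tool_pos': array([ 0.485 , -0.1048,  0.1421]), 'tool_rot': array([ 3.1412e+00, -7.0000e-04, -2.2520e-01]), 'contact_force': array([-0.4104, -1.1093,  2.3233]), 'opening': np.float64(0.0011), 'grip_force': np.float64(1.026)}
```

```bash
python3 - <<'E'
from h import *
import cv2
cv2.imwrite("pics/w3.png",read_camera("wrist")[:,:,::-1]);cv2.imwrite("pics/s3.png",np.hstack([cv2.resize(read_camera("scene")[200:340,320:460,::-1],(400,400)),cv2.resize(read_camera("top")[230:330,300:400,::-1],(400,400))]))
o=observe();print(o["opening"],o["grip_force"],o["contact_force"])
E
```

```text
0.0004574273174952272 1.1008690763264894 [-0.81123694 -0.62745614  3.17622832]
```

View pics/w3.png

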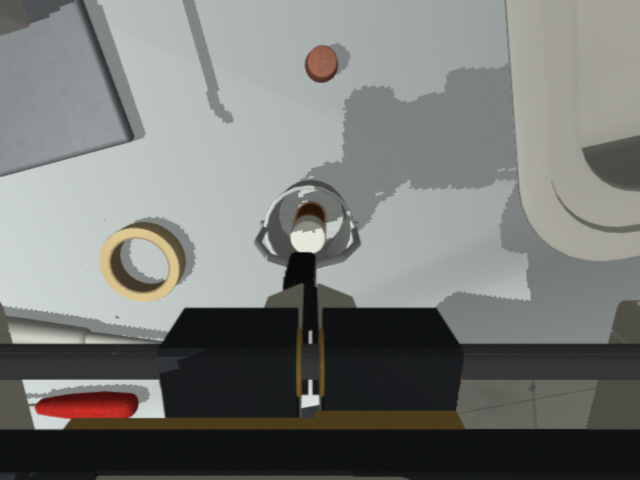

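Wrist picture: the fingers are shut at about (310,310), with the tab still visible just in front of and beside them at (300,270). The grasp missed, so I'm checking from the side.

View pics/s3.png

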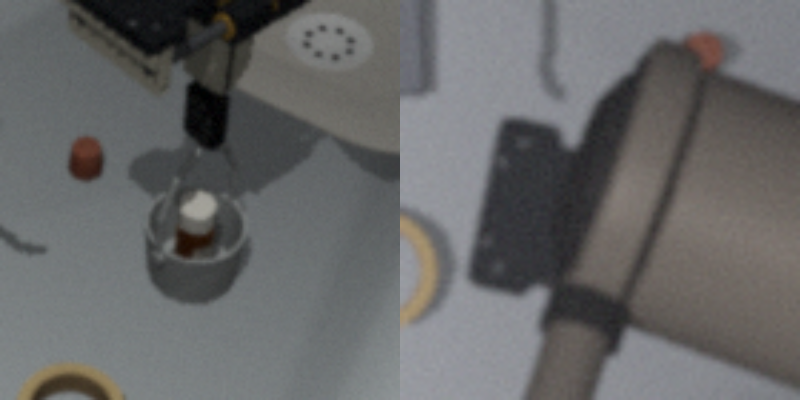

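```bash
python3 - <<'E'
from h import *
np.set_printoptions(precision=4,suppress=True)
o=observe();p=o["tool_pos"];print(p,o["contact_force"])
f=lambda q:((q-[320,200])*400/140)
for z in(0,.019,.04,.066): print("scene crop of tool pt",z,f(proj("scene",p+[0,0,z])))
print("tab pred",[f(proj("scene",[.484,-.106,z])) for z in(.137,.158,.179)],f(proj("scene",[.483,-.1066,.05])))
print([proj("wrist",p+[0,0,z]) for z in (0,.019)],proj("wrist",[.484,-.106,.179]))
print("scale pts (start crop)",[(proj("scene",X)-[190,160])*3 for X in([.5733,.1334,.018],[.575,.0145,.018],[.543,.0755,.267])])
E
```

```text
[ 0.485  -0.1047  0.1421] [-0.8112 -0.6275  3.1762]
scene crop of tool pt 0 [207.2905 118.6361]
scene crop of tool pt 0.019 [210.2909  96.2556]
scene crop of tool pt 0.04 [213.7171  70.6982]
scene crop of tool pt 0.066 [218.1283  37.7943]
tab pred [array([208.9373, 124.0665]), array([212.2723,  99.4928]), array([215.7231,  74.0651])] [198.009  217.8074]
[array([311.6528, 275.6407]), array([311.8313, 291.2669])] [315.3694 310.4104]
scale pts (start crop) [array([239.3439, 558.3057]), array([364.9148, 429.6217]), array([327.4525, 214.3827])]
```

Both views put the fingertips on top of the tab rather than around it: the tips are ~25 mm higher than the TCP reading suggests, and ~3 N pushes up on the tool. I'll open, centre, go down and check the geometry again.

Request:
step_arm(commands=[[0,0,0,1,0,0,0],[0,0,0,1,0,0,0],[0.5,0,0,1,0,0,0],[0.5,0,0,1,0,0,0],[0.5,0,0,1,0,0,0]])

```text
time: 4.03
tool_pos: [0.4845, -0.1044, 0.1513]
tool_rot: [-3.142, 0.001, -0.225]
contact_force: [-0.3, 0.0, 0.5]
opening: 0.0163
grip_force: 0.0
```

Request:
step_arm(commands=[[0.5,0,0,0,0,0,0],[0.5,0,0,0,0,0,0],[0.5,0,0,-1,0,0,0],[0.5,0,0,-1,0,0,0],[0.5,0,0,-1,0,0,0]])

```text
time: 4.45
tool_pos: [0.4844, -0.1044, 0.1415]
tool_rot: [-3.141, 0.001, -0.225]
contact_force: [0.7, -0.4, 1.2]
opening: 0.0447
grip_force: 0.0
```

```bash
python3 - <<'E'
from h import *
import cv2
o=observe();print(o["time"],o["tool_pos"],o["opening"],o["contact_force"],o["grip_force"])
m=camera_model("wrist");w=read_camera("wrist")[235:335,235:385,::-1];s=read_camera("scene")[195:295,345:445,::-1]
p=o["tool_pos"]
F=[]
for _ in range(6): read_camera("top");F.append(observe()["contact_force"])
print(np.mean(F,0))
c,sn=np.cos(o["tool_rot"][2]),np.sin(o["tool_rot"][2])
for dx in(-.0095,.0095):
  for dy in(-.5,.5):
    q=p+np.array([c*dx-sn*dy*o["opening"],sn*dx+c*dy*o["opening"],0]);print("tip corner crop",((proj("wrist",q,m)-[235,235])*3).round(),((proj("scene",q)-[345,195])*3).round()+[450,0])
cv2.imwrite("pics/c4.png",np.hstack([cv2.resize(w,None,fx=3,fy=3,interpolation=2),cv2.resize(s,None,fx=3,fy=3,interpolation=2)]))
E
```

```text
4.45 [ 0.48439187 -0.10441578  0.14146532] 0.044749028507031795 [ 0.67255528 -0.38333535  1.16461661] 0.0
[ 0.05865909 -0.07802018 -0.37331218]
tip corner crop [357. 172.] [632. 133.]
tip corner crop [103. 172.] [577. 167.]
tip corner crop [360.  71.] [608. 116.]
tip corner crop [100.  71.] [554. 149.]
```

View pics/c4.png

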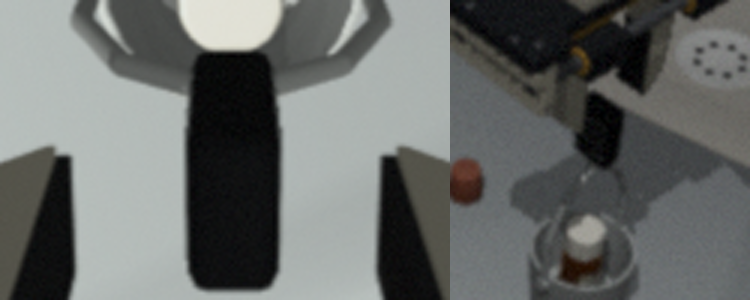

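The crop shows pads (rows ≥155 at x 72 and 380) above the tab's top (black, x 188–280, down to row 288). By apparent size, the fingertips are ~9 mm nearer the camera than the tab top. The real tips therefore sit ~35 mm above the reported TCP, with alignment in x and y within 2 mm. I'll descend by feel.

Request:
step_arm(commands=[[0.5,-0.1,-0.1,-0.4,0,0,0],[0.5,-0.1,-0.1,-0.8,0,0,0],[0.5,-0.1,-0.1,-1.2,0,0,0],[0.5,-0.1,-0.1,-1.5,0,0,0],[0.5,-0.1,-0.1,-1.5,0,0,0]])

```text
time: 5.27
tool_pos: [0.4832, -0.1054, 0.1259]
tool_rot: [-3.141, 0.002, -0.225]
contact_force: [0.4, 0.2, -0.2]
opening: 0.0464
grip_force: 0.0
```

```bash
cat >>h.py <<'E'
def rd(n=6,cam="wrist"):
    F=[]
    for _ in range(n): im=read_camera(cam);F.append(observe()["contact_force"])
    o=observe();print("t",o["time"].round(2) if hasattr(o["time"],"round") else o["time"],"pos",o["tool_pos"].round(4),"rot",o["tool_rot"].round(3),"F",np.mean(F,0).round(2),"op",round(float(o["opening"]),4),"gf",o["grip_force"]);return im
E
python3 - <<'E'
from h import *
im=rd(); b=(im[235:335,235:385].max(2)<45); r=np.where(b[:,60:95].sum(1)>12)[0];print("tab rows",r.min()+235,r.max()+235)
row=b[(r.max()-15)];c=np.where(row)[0]+235;print("black cols",c.tolist())
E
```

```text
t 5.5667 pos [ 0.4839 -0.1056  0.127 ] rot [ 3.141 -0.    -0.225] F [ 0.23 -0.1   0.26] op 0.046 gf 0.0
tab rows 262 334
black cols [242, 243, 244, 245, 246, 247, 248, 249, 250, 251, 252, 253, 254, 255, 256, 257, 294, 295, 296, 297, 298, 299, 300, 301, 302, 303, 304, 305, 306, 307, 308, 309, 310, 311, 312, 313, 314, 315, 316, 317, 318, 319, 320, 321, 322, 323, 324, 325, 363, 364, 365, 366, 367, 368, 369, 370, 371, 372, 373, 374, 375, 376, 377, 378]
```

Request:
step_arm(commands=[[0.5,0,0,-0.4,0,0,0],[0.5,0,0,-0.8,0,0,0],[0.5,0,0,-1.2,0,0,0],[0.5,0,0,-1.2,0,0,0],[0.5,0,0,-1.2,0,0,0]])

```text
time: 5.98
tool_pos: [0.4835, -0.1055, 0.1144]
tool_rot: [-3.142, 0.001, -0.225]
contact_force: [-0.5, 0.3, 0.7]
opening: 0.0458
grip_force: 0.0
```

```bash
python3 - <<'E'
from h import *
im=rd(); b=(im[235:400,235:385].max(2)<45); r=np.where(b[:,60:95].sum(1)>12)[0];print("tab rows",r.min()+235,r.max()+235)
for y in(300,320): print([ (c:=np.where(b[y-235])[0]+235)[0]]+[ (int(u),int(v)) for u,v in zip(c[:-1],c[1:]) if v-u>1]+[c[-1]])
E
```

```text
t 6.2833 pos [ 0.4839 -0.1056  0.115 ] rot [ 3.141 -0.    -0.225] F [ 0.08 -0.26  0.28] op 0.0459 gf 0.0
tab rows 270 356
[np.int64(248), (256, 293), (326, 364), np.int64(372)]
[np.int64(242), (257, 292), (327, 363), np.int64(378)]
```

Request:
step_arm(commands=[[0.5,0,0,-0.4,0,0,0],[0.5,0,0,-0.8,0,0,0],[0.3,0,0,-0.8,0,0,0],[0.2,0,0,-0.8,0,0,0],[0.1,0,0,-0.8,0,0,0]])

```text
time: 6.7
tool_pos: [0.4838, -0.1056, 0.1067]
tool_rot: [3.142, 0.0, -0.225]
contact_force: [-0.5, -0.2, -0.3]
opening: 0.0307
grip_force: 0.0
```

Request:
step_arm(commands=[[0,0,0,0,0,0,0],[0,0,0,0,0,0,0],[0,0,0,0,0,0,0],[0,0,0,0,0,0,0],[0,0,0,0,0,0,0]], grip_force=25)

```text
time: 7.12
tool_pos: [0.4839, -0.1055, 0.1069]
tool_rot: [3.142, -0.0, -0.225]
contact_force: [-0.4, -0.4, 0.0]
opening: 0.0139
grip_force: 25.0
```

```bash
python3 - <<'E'
from h import *
rd(10)
E
```

```text
t 7.6167 pos [ 0.4838 -0.1056  0.1068] rot [ 3.141 -0.    -0.225] F [0.33 0.59 0.15] op 0.0142 gf 24.999825954437256
```

Request:
step_arm(commands=[[0,0,0,0.5,0,0,0],[0,0,0,2,0,0,0],[0,0,0,4,0,0,0],[0,0,0,6,0,0,0],[0,0,0,8,0,0,0]])

```text
time: 8.03
tool_pos: [0.4832, -0.1055, 0.1876]
tool_rot: [3.141, 0.001, -0.225]
contact_force: [0.8, -0.2, -2.4]
opening: 0.0135
grip_force: 25.0
```

Request:
step_arm(commands=[[0,0,0,2,0,0,0],[0,0,0,4,0,0,0],[0,0,0,6,0,0,0],[0,0,0,7.5,0,0,0],[0,0,0,8.5,0,0,0]])

```text
time: 8.45
tool_pos: [0.4839, -0.1057, 0.2737]
tool_rot: [3.141, -0.002, -0.225]
contact_force: [1.5, 0.3, -1.9]
opening: 0.0136
grip_force: 25.0
```

Request:
step_arm(commands=[[0,0,1,0,0,0,0.04],[0,0,3,0,0,0,0.08],[0,0,5,0,0,0,0.12],[0,0,7,0,0,0,0.16],[0,0,9,0,0,0,0.2]])

```text
time: 8.87
tool_pos: [0.4829, -0.014, 0.2709]
tool_rot: [-3.141, 0.002, -0.021]
contact_force: [0.7, -0.5, -2.7]
opening: 0.0138
grip_force: 25.0
```

Request:
step_arm(commands=[[0,0,2,0,0,0,0.035],[0,0,4,0,0,0,0.035],[0,0,6,0,0,0,0.035],[0,0,8,0,0,0,0.035],[0,0,9.1,0,0,0,0.035]])

```text
time: 9.28
tool_pos: [0.4827, 0.0778, 0.2709]
tool_rot: [-3.141, 0.002, 0.013]
contact_force: [0.1, -0.5, -2.9]
opening: 0.014
grip_force: 25.0
```

```bash
python3 - <<'E'
from h import *
import cv2
rd(2);im=rd(16)
cv2.imwrite("pics/w5.png",im[:,:,::-1])
for n in("scene","top"): cv2.imwrite(f"pics/{n}5.png",read_camera(n)[:,:,::-1])
# bail vs hook: expected positions in wrist view
for z in(.281,): print(proj("wrist",[.484,.0755,z]),proj("wrist",[.543,.0755,.263]),proj("wrist",[.564,.0755,.251]))
E
```

```text
t 9.3833 pos [0.4831 0.0772 0.2711] rot [-3.141e+00  2.000e-03  1.400e-02] F [-0.49  0.1  -2.79] op 0.0143 gf 24.999596178531647
t 10.1833 pos [0.4838 0.0754 0.2718] rot [3.141 0.    0.01 ] F [-0.23  0.07 -2.01] op 0.0137 gf 24.999665915966034
[311.74151686 282.89208843] [312.97029049 159.34762542] [313.31495473 115.15420579]
```

```bash
python3 - <<'E'
import cv2,numpy as np
g=cv2.GaussianBlur(cv2.imread("pics/w5.png",0),(3,3),0)
for y in range(40,200,12): print(y,g[y,262:366:4].tolist())
E
```

```text
40 [131, 132, 132, 131, 129, 130, 131, 132, 132, 126, 166, 189, 156, 106, 132, 131, 130, 130, 129, 131, 131, 131, 129, 128, 129, 128]
52 [131, 131, 131, 131, 133, 132, 132, 131, 129, 131, 164, 191, 158, 108, 130, 132, 131, 132, 130, 129, 130, 130, 130, 130, 130, 129]
64 [133, 131, 131, 131, 131, 132, 131, 132, 131, 130, 162, 193, 159, 110, 130, 130, 130, 132, 131, 130, 128, 129, 130, 130, 129, 127]
76 [132, 131, 131, 131, 132, 133, 134, 133, 134, 130, 161, 196, 160, 111, 131, 131, 130, 132, 131, 130, 130, 128, 127, 129, 129, 123]
88 [131, 132, 131, 132, 132, 134, 132, 130, 133, 130, 158, 199, 161, 113, 131, 132, 133, 132, 131, 131, 131, 130, 128, 127, 127, 120]
100 [134, 133, 132, 132, 131, 131, 132, 134, 131, 130, 148, 156, 148, 107, 130, 127, 128, 128, 127, 126, 126, 125, 123, 123, 123, 114]
112 [193, 193, 192, 192, 192, 191, 191, 190, 190, 189, 148, 157, 149, 109, 187, 187, 186, 186, 185, 184, 185, 184, 183, 183, 183, 183]
124 [193, 193, 192, 192, 192, 191, 191, 190, 190, 189, 140, 146, 138, 102, 183, 187, 186, 185, 185, 185, 185, 184, 183, 184, 183, 182]
136 [194, 193, 193, 192, 192, 191, 191, 191, 191, 190, 144, 146, 139, 104, 181, 188, 186, 186, 186, 185, 185, 184, 184, 183, 183, 183]
148 [194, 193, 193, 193, 192, 191, 191, 191, 190, 190, 132, 121, 112, 88, 180, 188, 187, 186, 185, 185, 184, 184, 184, 184, 183, 183]
160 [195, 194, 193, 192, 192, 192, 191, 191, 190, 190, 157, 176, 167, 125, 181, 188, 187, 186, 185, 181, 181, 181, 183, 184, 160, 124]
172 [195, 193, 193, 192, 192, 191, 191, 191, 190, 190, 190, 190, 189, 147, 159, 184, 185, 180, 174, 174, 181, 185, 124, 103, 123, 124]
184 [195, 194, 193, 193, 192, 192, 191, 191, 190, 190, 187, 169, 159, 173, 128, 128, 187, 186, 185, 185, 185, 184, 184, 123, 109, 109]
196 [195, 194, 194, 193, 192, 168, 75, 105, 167, 177, 140, 121, 127, 118, 112, 109, 104, 76, 71, 167, 185, 185, 184, 153, 153, 141]
```

Request:
step_arm(commands=[[0,1,0.1,0,0,0,0],[0,2,0.1,0,0,0,0],[0,3,0.1,0,0,0,0],[0,4,0.1,0,0,0,0],[0,5,0.1,0,0,0,0]])

```text
time: 10.7
tool_pos: [0.5342, 0.0765, 0.2718]
tool_rot: [3.141, 0.0, 0.01]
contact_force: [-0.5, 0.0, -2.7]
opening: 0.014
grip_force: 25.0
```

Request:
step_arm(commands=[[0,1,0,0,0,0,0],[0,2,0,0,0,0,0],[0,2.6,0,0,0,0,0],[0,3,0,0,0,0,0],[0,3,0,0,0,0,0]])

```text
time: 11.12
tool_pos: [0.5642, 0.0764, 0.2715]
tool_rot: [3.141, 0.0, 0.01]
contact_force: [-0.2, -0.5, -2.1]
opening: 0.0137
grip_force: 25.0
```

```bash
python3 - <<'E'
from h import *
import cv2
rd(4);im=rd(16); cv2.imwrite("pics/w6.png",im[:,:,::-1])
for n in("scene","top"): cv2.imwrite(f"pics/{n}6.png",read_camera(n)[:,:,::-1])
g=cv2.GaussianBlur(cv2.cvtColor(im,cv2.COLOR_RGB2GRAY),(3,3),0)
for y in range(150,310,10): print(y,g[y,262:366:4].tolist())
print(proj("wrist",[.564,.0755,.251]),proj("wrist",[.543,.0755,.263]),proj("wrist",[.564,.0755,.286]),proj("wrist",[.564,.0755,.3425]))
E
```

```text
t 11.3167 pos [0.5634 0.0765 0.272 ] rot [3.141 0.    0.01 ] F [ 0.35  0.03 -2.12] op 0.0143 gf 24.999760687351227
t 12.1167 pos [0.5638 0.0764 0.2718] rot [3.142 0.    0.01 ] F [-0.05  0.24 -2.25] op 0.0138 gf 24.999785721302032
150 [136, 135, 136, 134, 136, 135, 135, 135, 137, 134, 167, 208, 158, 108, 134, 134, 134, 135, 135, 135, 133, 132, 131, 131, 132, 98]
160 [136, 136, 135, 134, 135, 135, 133, 134, 136, 136, 166, 209, 160, 108, 134, 134, 135, 135, 135, 133, 134, 133, 133, 126, 82, 87]
170 [136, 136, 136, 136, 136, 133, 135, 136, 136, 133, 91, 105, 144, 102, 134, 134, 137, 135, 133, 135, 134, 133, 123, 80, 80, 91]
180 [179, 181, 179, 179, 179, 181, 182, 182, 181, 180, 91, 102, 109, 107, 185, 191, 190, 189, 189, 189, 188, 188, 187, 187, 156, 127]
190 [199, 198, 198, 198, 197, 197, 196, 164, 84, 68, 88, 102, 109, 91, 68, 69, 87, 159, 189, 190, 189, 189, 189, 188, 188, 187]
200 [199, 199, 198, 198, 168, 120, 182, 169, 123, 114, 90, 102, 110, 104, 188, 187, 164, 116, 104, 81, 170, 189, 189, 188, 188, 187]
210 [200, 199, 181, 187, 111, 110, 110, 110, 111, 111, 88, 101, 110, 94, 98, 
[... 510 characters left out ...]
 100, 100, 93, 69, 71, 105, 69]
260 [195, 181, 74, 71, 70, 70, 72, 73, 126, 135, 108, 93, 102, 95, 135, 135, 125, 92, 95, 95, 99, 100, 71, 119, 177, 77]
270 [74, 81, 186, 144, 72, 70, 71, 71, 73, 74, 77, 89, 99, 92, 78, 83, 86, 88, 91, 95, 100, 176, 119, 69, 73, 101]
280 [191, 99, 93, 90, 86, 81, 76, 71, 66, 10, 8, 9, 10, 10, 8, 14, 76, 76, 76, 83, 89, 94, 98, 107, 184, 187]
290 [111, 119, 92, 82, 81, 80, 80, 19, 16, 9, 8, 8, 8, 9, 9, 9, 21, 21, 80, 81, 80, 83, 114, 169, 187, 187]
300 [80, 80, 81, 81, 80, 81, 73, 14, 10, 10, 10, 8, 8, 9, 8, 8, 9, 13, 75, 81, 81, 81, 80, 80, 80, 80]
[313.21915406 261.45541789] [312.91150114 304.26577194] [313.80460451 287.134198  ] [315.34176777 354.55660318]
```

Request:
step_arm(commands=[[0,0,0,-0.3,0,0,0],[0,0,0,-0.7,0,0,0],[0,0,0,-1.1,0,0,0],[0,0,0,-1.5,0,0,0],[0,0,0,-1.8,0,0,0]])

```text
time: 12.63
tool_pos: [0.5635, 0.0764, 0.253]
tool_rot: [3.141, 0.001, 0.01]
contact_force: [-0.3, 0.3, -2.8]
opening: 0.014
grip_force: 25.0
```

Request:
step_arm(commands=[[0,0,0,-0.2,0,0,0],[0,0,0,-0.4,0,0,0],[0,0,0,-0.6,0,0,0],[0,0,0,-0.8,0,0,0],[0,0,0,-1,0,0,0]])

```text
time: 13.05
tool_pos: [0.5638, 0.0764, 0.2437]
tool_rot: [3.141, -0.0, 0.01]
contact_force: [-0.6, -0.4, -1.3]
opening: 0.0139
grip_force: 25.0
```

```bash
python3 - <<'E'
from h import *
rd(12)
E
```

```text
t 13.65 pos [0.5638 0.0764 0.2439] rot [ 3.141 -0.     0.01 ] F [ 0.08 -0.02 -2.32] op 0.0139 gf 24.9996480345726
```

Request:
step_arm(commands=[[0,0,0,-0.1,0,0,0],[0,0,0,-0.2,0,0,0],[0,0,0,-0.3,0,0,0],[0,0,0,-0.4,0,0,0],[0,0,0,-0.5,0,0,0]])

```text
time: 14.07
tool_pos: [0.5638, 0.0764, 0.2387]
tool_rot: [3.141, 0.0, 0.01]
contact_force: [0.1, 0.4, -1.8]
opening: 0.0139
grip_force: 25.0
```

Request:
step_arm(commands=[[0,0,0,-0.1,0,0,0],[0,0,0,-0.2,0,0,0],[0,0,0,-0.3,0,0,0],[0,0,0,-0.4,0,0,0],[0,0,0,-0.5,0,0,0]])

```text
time: 14.48
tool_pos: [0.5638, 0.0764, 0.2338]
tool_rot: [3.141, -0.0, 0.01]
contact_force: [-0.4, 0.7, -1.0]
opening: 0.0137
grip_force: 25.0
```

```bash
python3 - <<'E'
from h import *
rd(12)
E
```

```text
t 15.0833 pos [0.5638 0.0765 0.2339] rot [3.142 0.    0.01 ] F [-0.58  0.36 -1.68] op 0.0139 gf 24.999692738056183
```

Request:
step_arm(commands=[[0,0,0,-0.1,0,0,0],[0,0,0,-0.2,0,0,0],[0,0,0,-0.3,0,0,0],[0,0,0,-0.4,0,0,0],[0,0,0,-0.5,0,0,0]])

```text
time: 15.5
tool_pos: [0.5638, 0.0764, 0.2287]
tool_rot: [3.142, 0.0, 0.01]
contact_force: [-0.1, -0.2, -1.0]
opening: 0.0137
grip_force: 25.0
```

Request:
step_arm(commands=[[0,0,0,-0.1,0,0,0],[0,0,0,-0.2,0,0,0],[0,0,0,-0.3,0,0,0],[0,0,0,-0.4,0,0,0],[0,0,0,-0.5,0,0,0]])

```text
time: 15.92
tool_pos: [0.5638, 0.0764, 0.2238]
tool_rot: [3.142, -0.0, 0.01]
contact_force: [-0.1, 0.6, -0.3]
opening: 0.0138
grip_force: 25.0
```

```bash
python3 - <<'E'
from h import *
rd(20)
E
```

```text
t 16.9167 pos [0.5638 0.0764 0.2239] rot [ 3.141 -0.     0.01 ] F [-0.78  0.59 -0.56] op 0.0142 gf 24.999834895133972
```

The force shows sideways components (Fx -0.8, Fy +0.6): the bail rests on a flank of the dip. I'll shift a little toward the seat.

Request:
step_arm(commands=[[0,-0.1,0.05,0,0,0,0],[0,-0.2,0.1,0,0,0,0],[0,-0.3,0.15,0,0,0,0],[0,-0.3,0.15,0,0,0,0],[0,-0.3,0.15,0,0,0,0]])

```text
time: 17.33
tool_pos: [0.5614, 0.0775, 0.2242]
tool_rot: [3.141, -0.002, 0.01]
contact_force: [4.7, -2.2, -0.9]
opening: 0.0137
grip_force: 25.0
```

```bash
python3 - <<'E'
from h import *
rd(20)
E
```

```text
t 18.3333 pos [0.5613 0.0776 0.224 ] rot [ 3.141e+00 -1.000e-03  1.000e-02] F [ 4.32 -2.62 -0.81] op 0.0141 gf 25.00037580728531
```

The sideways force jumped by 5 N, so the tab must be touching the hook's upturned end (only ~1 mm nominal gap). I'm moving back.

Request:
step_arm(commands=[[0,0.1,-0.05,0,0,0,0],[0,0.2,-0.1,0,0,0,0],[0,0.26,-0.13,0,0,0,0],[0,0.26,-0.13,0,0,0,0],[0,0.26,-0.13,0,0,0,0]])

```text
time: 18.75
tool_pos: [0.5626, 0.0769, 0.2235]
tool_rot: [-3.141, 0.002, 0.01]
contact_force: [-0.9, 1.3, -1.1]
opening: 0.014
grip_force: 25.0
```

```bash
python3 - <<'E'
from h import *
im=rd(20);print(observe()["torque"])
import cv2
cv2.imwrite("pics/w7.png",im[:,:,::-1])
g=cv2.GaussianBlur(cv2.cvtColor(im,cv2.COLOR_RGB2GRAY),(3,3),0)
for y in range(150,310,10): print(y,g[y,262:366:4].tolist())
E
```

```text
t 19.75 pos [0.5632 0.0767 0.2238] rot [-3.142  0.     0.01 ] F [-3.    0.79 -0.81] op 0.0138 gf 24.999639093875885
[ 0.2734422   0.69663532 -0.01797379]
150 [135, 135, 134, 135, 135, 136, 135, 135, 135, 140, 175, 208, 163, 118, 131, 134, 134, 135, 135, 134, 134, 132, 131, 133, 133, 133]
160 [135, 134, 133, 134, 136, 137, 136, 136, 138, 136, 173, 209, 163, 120, 130, 135, 134, 135, 135, 134, 133, 128, 94, 81, 82, 81]
170 [134, 134, 135, 136, 135, 137, 134, 134, 136, 134, 172, 209, 165, 122, 130, 134, 135, 135, 133, 83, 81, 82, 81, 80, 80, 80]
180 [136, 136, 136, 136, 135, 135, 136, 138, 136, 134, 170, 208, 167, 123, 131, 135, 135, 129, 81, 81, 81, 81, 81, 80, 80, 80]
190 [197, 197, 197, 196, 196, 195, 195, 184, 119, 86, 168, 207, 167, 125, 70, 73, 132, 186, 190, 183, 130, 127, 127, 127, 127, 127]
200 [198, 197, 196, 196, 178, 93, 160, 180, 144, 124, 167, 207, 169, 127, 172, 173, 137, 111, 91, 87, 183, 137, 127, 127, 127, 127]
210 [198, 197, 182, 189, 124, 109, 109, 109, 110, 106, 91, 105, 112, 100, 107, 111, 111, 111, 112, 111, 97, 108, 174, 188, 185, 174]
220 [198, 206, 101, 81, 109,
[... 319 characters left out ...]
 95, 67, 67, 66, 101, 84]
250 [166, 74, 71, 70, 70, 72, 87, 109, 134, 134, 90, 100, 111, 102, 120, 136, 135, 156, 113, 99, 100, 94, 68, 69, 99, 69]
260 [197, 158, 72, 70, 69, 70, 72, 75, 130, 134, 90, 99, 111, 103, 121, 135, 129, 90, 94, 95, 97, 102, 83, 110, 178, 90]
270 [73, 118, 184, 107, 71, 69, 71, 71, 73, 74, 85, 99, 111, 103, 86, 83, 86, 88, 91, 93, 98, 153, 180, 87, 72, 84]
280 [161, 93, 90, 87, 81, 77, 72, 70, 66, 11, 9, 10, 8, 8, 8, 15, 80, 81, 76, 78, 83, 90, 94, 97, 86, 179]
290 [198, 177, 109, 81, 80, 80, 80, 18, 14, 9, 8, 8, 9, 8, 8, 7, 18, 20, 80, 80, 80, 80, 77, 114, 185, 185]
300 [80, 80, 81, 80, 81, 80, 72, 14, 9, 7, 9, 9, 9, 9, 8, 8, 10, 13, 74, 80, 80, 80, 80, 81, 80, 81]
```

Request:
step_arm(commands=[[0,-0.08,0.02,-0.1,0,0,0],[0,-0.08,0.02,-0.2,0,0,0],[0,-0.08,0.02,-0.3,0,0,0],[0,-0.08,0.02,-0.4,0,0,0],[0,-0.08,0.02,-0.5,0,0,0]])

```text
time: 20.17
tool_pos: [0.563, 0.0768, 0.2189]
tool_rot: [3.141, -0.001, 0.01]
contact_force: [-0.7, 0.2, 0.1]
opening: 0.014
grip_force: 25.0
```

```bash
python3 - <<'E'
from h import *
rd(20)
E
```

```text
t 21.1667 pos [0.5627 0.0768 0.2189] rot [ 3.141 -0.     0.01 ] F [ 0.09  0.68 -0.45] op 0.0138 gf 24.99985098838806
```

Request:
step_arm(commands=[[0,0,0.02,-0.1,0,0,0],[0,0,0.02,-0.2,0,0,0],[0,0,0.02,-0.3,0,0,0],[0,0,0.02,-0.4,0,0,0],[0,0,0.02,-0.4,0,0,0]])

```text
time: 21.58
tool_pos: [0.5626, 0.0769, 0.2146]
tool_rot: [3.141, 0.0, 0.01]
contact_force: [-0.4, 0.1, 0.1]
opening: 0.0139
grip_force: 25.0
```

```bash
python3 - <<'E'
from h import *
rd(36)
E
```

```text
Traceback (most recent call last):
  File "h.py", line 20, in rd
    for _ in range(n): im=read_camera(cam);F.append(observe()["contact_force"])
                          ~~~~~~~~~~~^^^^^
ValueError: 200 camera calls are used up
```

Request:
step_arm(commands=[[0,0,0,0,0,0,0]])

```text
time: 22.17
tool_pos: [0.5626, 0.077, 0.2149]
tool_rot: [3.141, -0.0, 0.01]
contact_force: [0.0, -0.9, 0.2]
opening: 0.0141
grip_force: 25.0
```

Request:
step_arm(commands=[[0,0,0,0,0,0,0]])

```text
time: 22.25
tool_pos: [0.5626, 0.077, 0.2149]
tool_rot: [3.141, -0.0, 0.01]
contact_force: [1.2, -0.5, -0.2]
opening: 0.0142
grip_force: 25.0
```

Request:
step_arm(commands=[[0,0,0,0,0,0,0]])

```text
time: 22.33
tool_pos: [0.5626, 0.077, 0.2148]
tool_rot: [3.141, -0.0, 0.01]
contact_force: [1.2, -1.2, 0.7]
opening: 0.0137
grip_force: 25.0
```

Request:
step_arm(commands=[[0,0,0,0,0,0,0]])

```text
time: 22.42
tool_pos: [0.5626, 0.077, 0.2148]
tool_rot: [3.141, -0.0, 0.01]
contact_force: [0.3, 0.2, -0.2]
opening: 0.0138
grip_force: 25.0
```

Request:
step_arm(commands=[[0,0,0,0,0,0,0]])

```text
time: 22.5
tool_pos: [0.5626, 0.077, 0.2149]
tool_rot: [3.141, -0.0, 0.01]
contact_force: [1.3, -1.0, -1.0]
opening: 0.0135
grip_force: 25.0
```

Request:
step_arm(commands=[[0,0,0,0,0,0,0]])

```text
time: 22.58
tool_pos: [0.5626, 0.077, 0.2149]
tool_rot: [3.141, -0.0, 0.01]
contact_force: [-0.5, -0.0, 0.3]
opening: 0.0137
grip_force: 25.0
```

Request:
step_arm(commands=[[0,0,0,0,0,0,0]])

```text
time: 22.67
tool_pos: [0.5626, 0.077, 0.2148]
tool_rot: [3.141, -0.0, 0.01]
contact_force: [-0.5, -0.1, 0.1]
opening: 0.0137
grip_force: 25.0
```

Request:
step_arm(commands=[[0,0,0,0,0,0,0]])

```text
time: 22.75
tool_pos: [0.5626, 0.077, 0.2149]
tool_rot: [3.141, -0.0, 0.01]
contact_force: [-0.1, -1.3, -0.1]
opening: 0.0142
grip_force: 25.0
```

Request:
step_arm(commands=[[0,0,0,0,0,0,0]])

```text
time: 22.83
tool_pos: [0.5626, 0.077, 0.2149]
tool_rot: [3.141, 0.0, 0.01]
contact_force: [0.9, -1.3, 0.0]
opening: 0.0141
grip_force: 25.0
```

Request:
step_arm(commands=[[0,0,0,0,0,0,0]])

```text
time: 22.92
tool_pos: [0.5626, 0.077, 0.2148]
tool_rot: [3.141, -0.0, 0.01]
contact_force: [0.9, -1.6, -0.4]
opening: 0.0138
grip_force: 25.0
```

Request:
step_arm(commands=[[0,0,0,0,0,0,0]])

```text
time: 23.0
tool_pos: [0.5626, 0.077, 0.2148]
tool_rot: [3.141, -0.0, 0.01]
contact_force: [0.7, -0.5, -0.3]
opening: 0.0145
grip_force: 25.0
```

Request:
step_arm(commands=[[0,0,0,0,0,0,0]])

```text
time: 23.08
tool_pos: [0.5626, 0.077, 0.2148]
tool_rot: [3.141, 0.0, 0.01]
contact_force: [1.5, -0.1, -0.1]
opening: 0.0138
grip_force: 25.0
```

Request:
step_arm(commands=[[0,0.01,-0.02,-0.03,0,0,0],[0,0.01,-0.02,-0.06,0,0,0],[0,0.01,-0.02,-0.09,0,0,0],[0,0.01,-0.02,-0.1,0,0,0],[0,0.01,-0.02,-0.1,0,0,0]])

```text
time: 23.5
tool_pos: [0.5626, 0.0769, 0.2138]
tool_rot: [-3.142, 0.0, 0.01]
contact_force: [1.4, 0.5, 0.2]
opening: 0.0137
grip_force: 25.0
```

Request:
step_arm(commands=[[0,0,0,0,0,0,0]])

```text
time: 23.58
tool_pos: [0.5626, 0.0769, 0.2138]
tool_rot: [-3.142, 0.0, 0.01]
contact_force: [0.1, 0.1, 0.4]
opening: 0.0141
grip_force: 25.0
```

Request:
step_arm(commands=[[0,0,0,0,0,0,0]])

```text
time: 23.67
tool_pos: [0.5626, 0.0769, 0.2138]
tool_rot: [-3.142, 0.0, 0.01]
contact_force: [0.6, -0.3, 0.3]
opening: 0.0139
grip_force: 25.0
```

Request:
step_arm(commands=[[0,0,0,0,0,0,0]])

```text
time: 23.75
tool_pos: [0.5626, 0.0769, 0.2138]
tool_rot: [-3.142, 0.0, 0.01]
contact_force: [0.4, -0.1, -0.3]
opening: 0.0137
grip_force: 25.0
```

Request:
step_arm(commands=[[0,0,0,0,0,0,0]])

```text
time: 23.83
tool_pos: [0.5626, 0.0769, 0.2138]
tool_rot: [3.142, 0.0, 0.01]
contact_force: [0.4, -0.4, 0.4]
opening: 0.014
grip_force: 25.0
```

Request:
step_arm(commands=[[0,0,0,0,0,0,0]])

```text
time: 23.92
tool_pos: [0.5626, 0.0768, 0.2138]
tool_rot: [3.142, 0.0, 0.01]
contact_force: [0.4, -0.0, 0.2]
opening: 0.0141
grip_force: 25.0
```

Request:
step_arm(commands=[[0,0,0,0,0,0,0]])

```text
time: 24.0
tool_pos: [0.5626, 0.0769, 0.2138]
tool_rot: [3.142, 0.0, 0.01]
contact_force: [-0.4, 0.6, 0.5]
opening: 0.0139
grip_force: 25.0
```

Request:
step_arm(commands=[[0,0,0,0,0,0,0]])

```text
time: 24.08
tool_pos: [0.5626, 0.0769, 0.2138]
tool_rot: [3.142, 0.0, 0.01]
contact_force: [-0.1, 0.1, 0.6]
opening: 0.0139
grip_force: 25.0
```

Request:
step_arm(commands=[[0,0,0,0,0,0,0]])

```text
time: 24.17
tool_pos: [0.5627, 0.0769, 0.2138]
tool_rot: [-3.142, 0.0, 0.01]
contact_force: [0.9, 0.9, -0.2]
opening: 0.0139
grip_force: 25.0
```

Request:
step_arm(commands=[[0,0,0,0,0,0,0]])

```text
time: 24.25
tool_pos: [0.5627, 0.0769, 0.2138]
tool_rot: [3.142, 0.0, 0.01]
contact_force: [0.5, -0.3, -0.4]
opening: 0.0143
grip_force: 25.0
```

Request:
step_arm(commands=[[0,0,0,0,0,0,0]])

```text
time: 24.33
tool_pos: [0.5627, 0.0768, 0.2138]
tool_rot: [3.142, 0.0, 0.01]
contact_force: [0.1, 0.7, -0.4]
opening: 0.0142
grip_force: 25.0
```

Request:
step_arm(commands=[[0,0,0,0,0,0,0]])

```text
time: 24.42
tool_pos: [0.5627, 0.0768, 0.2138]
tool_rot: [3.142, 0.0, 0.01]
contact_force: [0.4, 0.5, 0.7]
opening: 0.0137
grip_force: 25.0
```

Request:
step_arm(commands=[[0,0,0,0,0,0,0]])

```text
time: 24.5
tool_pos: [0.5627, 0.0769, 0.2138]
tool_rot: [3.142, 0.0, 0.01]
contact_force: [0.4, 0.5, -0.3]
opening: 0.0142
grip_force: 25.0
```

Mean Fz is now equal to the empty-hand reading and the side forces are small, so the spring carries the whole weight. I'll relax the grip, then open gently.

Request:
step_arm(commands=[[0,0,0,0,0,0,0],[0,0,0,0,0,0,0],[0,0,0,0,0,0,0]], grip_force=10)

```text
time: 24.75
tool_pos: [0.5627, 0.0768, 0.2138]
tool_rot: [3.142, 0.0, 0.01]
contact_force: [0.1, 1.5, 0.8]
opening: 0.0136
grip_force: 10.0
```

Request:
step_arm(commands=[[0,0,0,0,0,0,0],[0,0,0,0,0,0,0],[0,0,0,0,0,0,0]], grip_force=4)

```text
time: 25.0
tool_pos: [0.5626, 0.0768, 0.2138]
tool_rot: [3.142, 0.0, 0.01]
contact_force: [-0.3, 1.3, -0.1]
opening: 0.0139
grip_force: 4.0
```

Request:
step_arm(commands=[[0.17,0,0,0,0,0,0],[0.19,0,0,0,0,0,0],[0.22,0,0,0,0,0,0],[0.26,0,0,0,0,0,0],[0.3,0,0,0,0,0,0]])

```text
time: 25.42
tool_pos: [0.5627, 0.0767, 0.2139]
tool_rot: [3.141, -0.0, 0.01]
contact_force: [0.6, -0.3, -0.3]
opening: 0.0261
grip_force: 0.0
```

Request:
step_arm(commands=[[0.4,0,0,0,0,0,0],[0.5,0,0,0,0,0,0],[0.5,0,0,0,0,0,0],[0.5,0,0,0,0,0,0],[0.5,0,0,0,0,0,0]])

```text
time: 25.83
tool_pos: [0.5627, 0.0768, 0.2138]
tool_rot: [3.142, 0.0, 0.01]
contact_force: [0.1, 0.1, 0.4]
opening: 0.0457
grip_force: 0.0
```

Request:
step_arm(commands=[[0.5,0,0,0.5,0,0,0],[0.5,0,0,1.2,0,0,0],[0.5,0,0,2,0,0,0],[0.5,0,0,3,0,0,0],[0.5,0,0,4,0,0,0]])

```text
time: 26.25
tool_pos: [0.5629, 0.0768, 0.2553]
tool_rot: [3.141, -0.001, 0.01]
contact_force: [0.0, 0.1, 0.3]
opening: 0.046
grip_force: 0.0
```

Request:
step_arm(commands=[[0.5,0,0,2,0,0,0],[0.5,0,0,4,0,0,0],[0.5,0,0,6,0,0,0],[0.5,0,0,8,0,0,0],[0.5,0,0,10,0,0,0]])

```text
time: 26.67
tool_pos: [0.5625, 0.0768, 0.3561]
tool_rot: [3.141, -0.001, 0.01]
contact_force: [-0.4, -0.2, 0.2]
opening: 0.046
grip_force: 0.0
```

Request:
step_arm(commands=[[0.5,-3,0,0,0,0,0],[0.5,-6,0,0,0,0,0],[0.5,-9,0,0,0,0,0],[0.5,-11,0,0,0,0,0],[0.5,-11,0,0,0,0,0]])

```text
time: 27.08
tool_pos: [0.4498, 0.0771, 0.3562]
tool_rot: [3.142, -0.002, 0.01]
contact_force: [1.0, 0.5, 1.0]
opening: 0.0456
grip_force: 0.0
```

Request:
step_arm(commands=[[0.5,0,0,0,0,0,0],[0.5,0,0,0,0,0,0],[0.5,0,0,0,0,0,0],[0.5,0,0,0,0,0,0],[0.5,0,0,0,0,0,0]])

```text
time: 27.5
tool_pos: [0.4532, 0.0767, 0.3534]
tool_rot: [3.141, 0.001, 0.01]
contact_force: [-0.2, -0.3, 0.2]
opening: 0.0454
grip_force: 0.0
```

Request:
step_arm(commands=[[0.5,0,0,0,0,0,0],[0.5,0,0,0,0,0,0],[0.5,0,0,0,0,0,0],[0.5,0,0,0,0,0,0],[0.5,0,0,0,0,0,0]])

```text
time: 27.92
tool_pos: [0.4527, 0.0768, 0.3538]
tool_rot: [3.141, 0.0, 0.01]
contact_force: [-0.0, 1.0, -0.9]
opening: 0.0459
grip_force: 0.0
```

Request:
step_arm(commands=[[0.5,0,0,0,0,0,0],[0.5,0,0,0,0,0,0],[0.5,0,0,0,0,0,0],[0.5,0,0,0,0,0,0],[0.5,0,0,0,0,0,0]])

```text
time: 28.33
tool_pos: [0.4527, 0.0768, 0.3538]
tool_rot: [3.141, 0.0, 0.01]
contact_force: [-0.1, -0.7, -0.4]
opening: 0.0459
grip_force: 0.0
```

Request:
step_arm(commands=[[0.5,0,0,0,0,0,0],[0.5,0,0,0,0,0,0],[0.5,0,0,0,0,0,0],[0.5,0,0,0,0,0,0],[0.5,0,0,0,0,0,0]])

```text
time: 28.75
tool_pos: [0.4527, 0.0768, 0.3538]
tool_rot: [3.141, -0.0, 0.01]
contact_force: [0.4, 0.5, -1.1]
opening: 0.0461
grip_force: 0.0
```

Request:
step_arm(commands=[[0.5,0,0,0,0,0,0],[0.5,0,0,0,0,0,0],[0.5,0,0,0,0,0,0],[0.5,0,0,0,0,0,0],[0.5,0,0,0,0,0,0]])

```text
time: 29.17
tool_pos: [0.4527, 0.0768, 0.3538]
tool_rot: [3.142, 0.0, 0.01]
contact_force: [1.2, 0.2, -0.1]
opening: 0.0457
grip_force: 0.0
```

Request:
step_arm(commands=[[0.5,0,0,0,0,0,0],[0.5,0,0,0,0,0,0],[0.5,0,0,0,0,0,0],[0.5,0,0,0,0,0,0],[0.5,0,0,0,0,0,0]])

```text
time: 29.58
tool_pos: [0.4527, 0.0768, 0.3539]
tool_rot: [3.141, -0.0, 0.01]
contact_force: [-0.0, -0.1, -0.8]
opening: 0.0459
grip_force: 0.0
```

Request:
step_arm(commands=[[0.5,0,0,0,0,0,0],[0.5,0,0,0,0,0,0],[0.5,0,0,0,0,0,0],[0.5,0,0,0,0,0,0],[0.5,0,0,0,0,0,0]])

```text
time: 30.0
tool_pos: [0.4527, 0.0768, 0.3538]
tool_rot: [3.142, 0.0, 0.01]
contact_force: [0.6, 0.6, -0.1]
opening: 0.0459
grip_force: 0.0
```

Request:
step_arm(commands=[[0.5,0,0,0,0,0,0],[0.5,0,0,0,0,0,0],[0.5,0,0,0,0,0,0],[0.5,0,0,0,0,0,0],[0.5,0,0,0,0,0,0]])

```text
time: 30.42
tool_pos: [0.4527, 0.0768, 0.3539]
tool_rot: [3.141, -0.0, 0.01]
contact_force: [0.3, 0.9, -1.0]
opening: 0.0461
grip_force: 0.0
```

Request:
step_arm(commands=[[0.5,0,0,0,0,0,0],[0.5,0,0,0,0,0,0],[0.5,0,0,0,0,0,0],[0.5,0,0,0,0,0,0],[0.5,0,0,0,0,0,0]])

```text
time: 30.83
tool_pos: [0.4527, 0.0768, 0.3538]
tool_rot: [3.141, 0.0, 0.01]
contact_force: [0.3, -0.6, 0.2]
opening: 0.0459
grip_force: 0.0
```

I'll give any residual swing a little more time, then hand in.

Request:
step_arm(commands=[[0.5,0,0,0,0,0,0],[0.5,0,0,0,0,0,0],[0.5,0,0,0,0,0,0],[0.5,0,0,0,0,0,0],[0.5,0,0,0,0,0,0]])

```text
time: 31.25
tool_pos: [0.4527, 0.0768, 0.3538]
tool_rot: [3.142, 0.0, 0.01]
contact_force: [0.3, -0.3, 0.3]
opening: 0.046
grip_force: 0.0
```

Request:
step_arm(commands=[[0.5,0,0,0,0,0,0],[0.5,0,0,0,0,0,0],[0.5,0,0,0,0,0,0],[0.5,0,0,0,0,0,0],[0.5,0,0,0,0,0,0]])

```text
time: 31.67
tool_pos: [0.4527, 0.0768, 0.3538]
tool_rot: [3.141, 0.0, 0.01]
contact_force: [0.0, 0.4, 1.5]
opening: 0.046
grip_force: 0.0
```

Request:
step_arm(commands=[[0.5,0,0,0,0,0,0],[0.5,0,0,0,0,0,0],[0.5,0,0,0,0,0,0],[0.5,0,0,0,0,0,0],[0.5,0,0,0,0,0,0]])

```text
time: 32.08
tool_pos: [0.4527, 0.0768, 0.3538]
tool_rot: [3.141, 0.0, 0.01]
contact_force: [0.1, 0.5, -0.2]
opening: 0.0462
grip_force: 0.0
```

Request:
step_arm(commands=[[0.5,0,0,0,0,0,0],[0.5,0,0,0,0,0,0],[0.5,0,0,0,0,0,0],[0.5,0,0,0,0,0,0],[0.5,0,0,0,0,0,0]])

```text
time: 32.5
tool_pos: [0.4527, 0.0768, 0.3539]
tool_rot: [3.142, -0.0, 0.01]
contact_force: [0.0, -0.6, -0.2]
opening: 0.0461
grip_force: 0.0
```

Request:
step_arm(commands=[[0.5,0,0,0,0,0,0],[0.5,0,0,0,0,0,0],[0.5,0,0,0,0,0,0],[0.5,0,0,0,0,0,0],[0.5,0,0,0,0,0,0]])

```text
time: 32.92
tool_pos: [0.4527, 0.0768, 0.3538]
tool_rot: [3.141, 0.0, 0.01]
contact_force: [-0.4, -0.1, 0.4]
opening: 0.0461
grip_force: 0.0
```

Request:
step_arm(commands=[[0.5,0,0,0,0,0,0],[0.5,0,0,0,0,0,0],[0.5,0,0,0,0,0,0],[0.5,0,0,0,0,0,0],[0.5,0,0,0,0,0,0]])

```text
time: 33.33
tool_pos: [0.4527, 0.0768, 0.3538]
tool_rot: [3.141, 0.0, 0.01]
contact_force: [0.5, 0.3, -0.3]
opening: 0.046
grip_force: 0.0
```

```bash
python3 -c "
from cell import *
print(observe()['time']);print(hand_in())"
```

```text
33.3333
the job is handed in; nothing more can be done
None
```

I hung the basket on the scale hook, eased it down until the force reading showed the spring carrying all of its roughly 2.2 N, let go gently and handed in at 33.3 s; no verdict came back, and with no camera calls left I could not check the final hang by eye.

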